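# Test a flask cap on the threaded neck and sort it

### The job

Take the grey flask cap that waits on the wooden gauge board, set it on the board's steel threaded neck with its tab pointing across the board (square to the long edges), and screw it clockwise until it stops. Then unscrew it, lift it off and set it down upright: in the pink lunchbox if it went fully home (down on the board, tab in line with the board's length), or in the white ramekin if it stopped short at about half of that turn. Leave the other cap, on the cork trivet, alone.

Things in the scene. Friction and masses are not known exactly. Their poses are not given: they have to be found in the camera images.
- cap_a: Light grey plastic flask cap, 90 g, one of two that look alike: round skirt 58 mm across, 36 mm high, open below (50 mm inside); round knob 30 mm across on top, from 36 to 66 mm up; small tab at the skirt's top, out to 38 mm from the axis. Origin: on the axis at the underside; z up, x to the tab. One cap, sound or not, waits on the board for the test; the other stays on a cork trivet beyond it.
- cap_b: Light grey plastic flask cap, 90 g, one of two that look alike: round skirt 58 mm across, 36 mm high, open below (50 mm inside); round knob 30 mm across on top, from 36 to 66 mm up; small tab at the skirt's top, out to 38 mm from the axis. Origin: on the axis at the underside; z up, x to the tab. One cap, sound or not, waits on the board for the test; the other stays on a cork trivet beyond it.
- gauge: Gauge board: fixed pale wooden board 120 mm (x) by 300 mm (y), 12 mm thick. Origin: centre of its underside; x across the board and away from the robot, y along it, z up. The steel threaded neck stands on it at y = -80 mm (see point neck); the cap to test starts near y = +80 mm. Caps turn freely on the neck; at the stop a cap slips in a light grip on its round knob.
- neck (a point): Neck's axis at the board's top, axes as the board. Neck 44 mm wide, 29 high, tapered tip, 3 mm side play. Cap x along board x (either way, within 20 deg) goes straight down to rest 10 mm over the board. Turned clockwise it is level for 25 deg, then sinks: sound cap stops at 90 deg, 2 mm over the board; the other at about 45 deg, 7 to 8 mm. The thread holds it down until it is turned back as far.
- lunchbox: Open pink lunchbox, loose, 135 mm (x) by 185 mm (y), 55 mm high, walls and floor 3 mm. Origin: centre of its underside. Its lid lies elsewhere. Sound caps go here, anywhere on the floor clear of the walls.
- ramekin: White ceramic ramekin, loose, round, 110 mm across at the rim, 42 mm high, walls 4 mm, floor 5 mm thick and 94 mm across inside. Origin: centre of its underside. Caps that stop short go here, in the middle.
Not all that is in view belongs to the job. Leave any black or turquoise look-alike of the cap_a alone. Of the things that look like the lunchbox, take the one that is farthest to the robot's right at the start.

How it is judged:
By the outcome, as a careful person would: the job done as asked, in the order asked, and still so for the second after the job is handed in, with the robot touching nothing.
It also fails if it takes over 51 s, if anything falls off the work surface, if the arm or the gripper's body presses on something with over 40 N, if the wrist force passes 120 N, or if a joint passes its speed limit or range.

### The arm

A 6-joint arm with a two-finger parallel gripper is mounted at the origin on the work surface. World frame = base frame: x ahead of the robot, y to its left, z up, the work surface at z = 0. Lengths are in m, angles in degrees, forces in N, time in s.
With the tool pointing down it reaches from about 0.35 to 0.875 m from the base axis. Payload 4.2 kg.
Tool frame: the origin (TCP) lies midway between the tips of the shut fingers; the grasp point (between the pads) lies 19 mm behind it; z points along the fingers, y is the line along which they close (so a half turn about z gives the same grasp; the last joint's range is limited). The gripper opens to 87 mm and grips with 3 to 60 N. Pads are 19 mm wide; open, the fingers measure 117 mm over their backs; the gripper's body (75 mm by 190 mm) begins 51 mm behind the grasp point.
Start: joints at [78.759, 22.042, 0.453, 0, -68.411, -14.817], TCP at [0.275, 0.561, 0.223] pointing down, gripper open.
Joint ranges: [-179.83, 179.83], [-69.29, 118.12], [-61.27, 80.66], [-181.25, 117.63], [-171.15, -9.14], [-177.46, 177.46]. Speed limits (degrees/s): [159.86, 159.86, 180, 180, 180, 180].

### API

Orientations are given as a 3x3 rotation matrix whose columns are the frame's x, y, z axes.
In Python, from station import * gives the robot as it stands. The module is installed in compiled form; this text tells all that it offers.
- The arm moves only by the tool servo_tool, never from a script. Its argument "deltas" is a list of rows, each an object of numbers: "tx", "ty", "tz": the shift along the tool's x, y, z in mm; "ax", "ay", "az": the turn, a rotation vector about the tool's x, y, z in rad; "claw": the finger opening in mm, from 0 to 87. In form: [{"tx": .., "ty": .., "tz": .., "ax": .., "ay": .., "az": .., "claw": ..}, ...]. A call has 1 to 12 rows; each row is the pose to reach, as a shift and turn from the pose commanded when the call began, along the tool's axes at that moment; what a row does not reach only later rows make up. A row lasts 1/12 s, in which the tool goes at most 41.7 mm and 7.16 degrees, less where a joint would pass 70% of its speed; a pose out of reach is approached as far as the arm can. A call with a gripper value outside its range is refused whole. The fingers move at their own pace and stop on an object; the grip force is fixed at half the most. Time passes only in rows, so rows that repeat a pose let the fingers close. It gives the time, the measured TCP pose, the force, the opening and the grip force at its end, in the units of the state.
- sense(): the state, without advancing time (a new reading comes with each control period).
- capture(name): name is "side" or "top"; returns the picture (400x640x3 uint8, blue, green, red); there is no depth.
- calibration(name): a dict with "fx", "fy", "cx", "cy" (pixels), "cam_to_world" (4x4, takes a point from camera to world coordinates). Camera axes: x right, y down, z forward; pixel columns grow to the right and rows downward; lengths in m; the calibration is good to about 2 mm. A picture is of the moment at which its call begins. calibration takes no time and is no camera call.
- finish_job(): hands the job in; it is judged then, once.
Trained networks look in the newest picture that a camera, given by its name, has taken for a name from the list of things; names that differ only in an ending like _2 or _b are one class to them, and where a whole thing is asked for, a point or a joint stands for the part that bears it (a point fixed in the world has none). Each returns a list of dicts, best first, with "confidence" (0 to 1); they miss things now and then, are a little off and sometimes report something else, mostly with a low value. They report only what shows in the picture. A call takes as long as a camera call. They do not tell look-alikes from the thing itself.
- recognise(label, camera): "xyz" ([x, y, z] in m, in the coordinates of the camera as it stood for that picture, good to about 4 mm: the middle of the surface that is visible of it).
- trace(label, camera): "mask" (400x640 bool, what is visible of it).
The state is a dict: "time_s": time; "joints": joint angles; "joint_velocities": joint speeds; "effort": joint torques, N m; "tcp_pos": TCP position; "ee_rot": TCP orientation; "wrist_force": force on the tool from outside, world axes, zero at the start; "moment": the same for the moment, N m; "gripper_width": opening from 0.0 (shut) to 1.0 (fully open); "gripper_force": force on a finger pad.
Only numpy, scipy, OpenCV 4.12 (cv2) and the standard library are available. Lean on these libraries where they do the work, as an engineer would, in place of code of your own. Each camera call takes 0.05 s, during which the arm holds its last target. There are 200 camera calls.

## Working session

There is one attempt and no reset: what is moved stays moved. The work goes in short steps, Python scripts to look and compute and a tool call to move; the robot and the scene stay as the last step left them, time stands still between calls to the robot, and variables do not carry over. Pictures are saved under pics/ and viewed, at most 10 in all, crops included, and the job is handed in when it is done.

Besides the shell and the picture viewer there is one more tool, called after ">>>" as name([rows], argument=value, ...), one row to a line, values as JSON. servo_tool: Moves the arm, as the interface text tells. Its arguments: {"type":"object","properties":{"deltas":{"type":"array","items":{"type":"object","properties":{"tx":{"type":"number"},"ty":{"type":"number"},"tz":{"type":"number"},"ax":{"type":"number"},"ay":{"type":"number"},"az":{"type":"number"},"claw":{"type":"number"}}}}},"required":["deltas"]}

```bash
mkdir -p pics; cat > h.py <<'E'
from station import *
import numpy as np, cv2
def ray(cam,u,v,z):
    c=calibration(cam);T=np.array(c["cam_to_world"])
    d=T[:3,:3]@np.array([(u-c["cx"])/c["fx"],(v-c["cy"])/c["fy"],1]);o=T[:3,3]
    return o+d*(z-o[2])/d[2]
def proj(cam,p):
    c=calibration(cam);T=np.array(c["cam_to_world"])
    q=T[:3,:3].T@(np.array(p)-T[:3,3]);return np.array([c["fx"]*q[0]/q[2]+c["cx"],c["fy"]*q[1]/q[2]+c["cy"]])
def w(cam,x):
    T=np.array(calibration(cam)["cam_to_world"]);return T[:3,:3]@np.array(x)+T[:3,3]
E
python3 - <<'E'
from h import *
for n in("top","side"):
    im=capture(n);cv2.imwrite(f"pics/{n}0.png",im)
    print(n,np.round(calibration(n)["cam_to_world"],3).tolist(),calibration(n)["fx"])
    for l in("cap_a","gauge","lunchbox","ramekin"):
        for r in recognise(l,n):
            p=w(n,r["xyz"]);print(l,round(r["confidence"],2),p.round(3),proj(n,p).round())
s=sense();print(s["time_s"],s["tcp_pos"],np.round(s["ee_rot"],3).tolist(),s["gripper_width"])
E
```

```text
top [[-0.156, -0.966, 0.204, 0.394], [-0.988, 0.151, -0.038, 0.014], [0.006, -0.208, -0.978, 0.878], [0.0, 0.0, 0.0, 1.0]] 362.98049305905505
cap_a 0.97 [0.696 0.142 0.033] [246. 163.]
cap_a 0.86 [0.475 0.1   0.049] [275. 250.]
cap_a 0.71 [ 0.765 -0.133  0.041] [353. 119.]
cap_a 0.61 [ 0.723 -0.002  0.049] [303. 141.]
gauge 0.56 [0.501 0.022 0.01 ] [308. 235.]
lunchbox 0.58 [ 0.551 -0.37   0.003] [460. 191.]
ramekin 0.7 [0.564 0.344 0.003] [172. 231.]
side [[-0.818, -0.452, 0.355, 0.109], [-0.575, 0.63, -0.522, 0.657], [0.012, -0.631, -0.776, 1.007], [0.0, 0.0, 0.0, 1.0]] 454.86566783740597
cap_a 0.88 [ 0.769 -0.116  0.037] [296. 139.]
cap_a 0.73 [0.725 0.015 0.047] [280. 169.]
cap_a 0.67 [0.7   0.158 0.036] [253. 207.]
cap_a 0.63 [0.465 0.118 0.049] [334. 237.]
gauge 0.67 [0.504 0.03  0.01 ] [340. 216.]
lunchbox 0.71 [ 0.318 -0.289  0.014] [454. 174.]
lunchbox 0.56 [ 0.557 -0.367  0.012] [396. 127.]
ramekin 0.88 [0.582 0.325 0.006] [246. 281.]
0.5 [0.27449249 0.56143905 0.22251732] [[0.898, -0.439, -0.0], [-0.439, -0.898, -0.0], [-0.0, 0.0, -1.0]] 0.9989891523108758
```

View pics/top0.png

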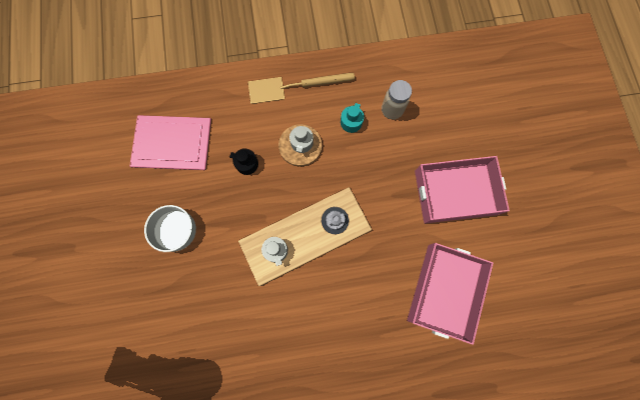

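View pics/side0.png

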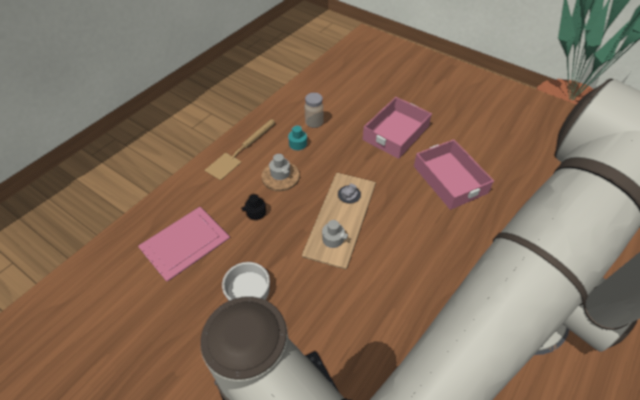

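The two pink boxes are at top px (460,190), y≈-0.37, and (452,293), y≈-0.29; the first is farther right, so it's the one (the pink slab at (170,143) is a lid). The test cap is at (275,250) on the board and the neck at (335,220). The trivet cap is at (301,140), with the black (245,161) and turquoise (352,119) look-alikes nearby. Enlarging to confirm.

```bash
python3 - <<'E'
from h import *
a=cv2.imread("pics/top0.png");b=cv2.imread("pics/side0.png")
A=cv2.resize(a[180:290,235:375],None,fx=4,fy=4,interpolation=cv2.INTER_CUBIC)
cv2.imwrite("pics/c1.png",A)
B=cv2.resize(b[165:275,295:385],None,fx=5,fy=5,interpolation=cv2.INTER_CUBIC)
C=cv2.resize(a[145:235,405:515],None,fx=3,fy=3)
o=np.zeros((550,790,3),np.uint8);o[:,:450]=B;o[:270,455:785]=C
cv2.imwrite("pics/c2.png",o)
for n in("top","side"):
    capture(n)
    for l in("cap_a","gauge","lunchbox","ramekin"):
        for r in trace(l,n):
            m=r["mask"].astype(np.uint8);c=max(cv2.findContours(m,0,1)[0],key=cv2.contourArea)
            print(n,l,round(r["confidence"],2),m.sum(),np.round(cv2.minAreaRect(c)[0]),cv2.boxPoints(cv2.minAreaRect(c)).round().tolist() if l!="cap_a" else "")
E
```

```text
top cap_a 0.93 520 [302. 140.] 
top cap_a 0.89 585 [275. 249.] 
top cap_a 0.83 482 [246. 160.] 
top cap_a 0.82 537 [352. 118.] 
top gauge 0.71 5568 [304. 236.] [[237.0, 241.0], [349.0, 185.0], [372.0, 230.0], [259.0, 286.0]]
top lunchbox 0.65 5851 [450. 292.] [[405.0, 326.0], [427.0, 240.0], [495.0, 257.0], [473.0, 344.0]]
top lunchbox 0.64 5119 [462. 188.] [[414.0, 164.0], [501.0, 152.0], [510.0, 213.0], [423.0, 225.0]]
top ramekin 0.97 1968 [170. 228.] [[144.0, 205.0], [195.0, 205.0], [195.0, 251.0], [144.0, 251.0]]
side cap_a 0.88 565 [333. 235.] 
side cap_a 0.81 364 [297. 137.] 
side cap_a 0.78 429 [279. 166.] 
side cap_a 0.61 503 [255. 208.] 
side gauge 0.6 3497 [338. 219.] [[301.0, 256.0], [331.0, 167.0], [375.0, 182.0], [345.0, 271.0]]
side lunchbox 0.76 3275 [452. 172.] [[408.0, 160.0], [447.0, 127.0], [496.0, 185.0], [457.0, 218.0]]
side lunchbox 0.64 2534 [396. 126.] [[356.0, 133.0], [403.0, 86.0], [436.0, 119.0], [389.0, 166.0]]
```

View pics/c1.png

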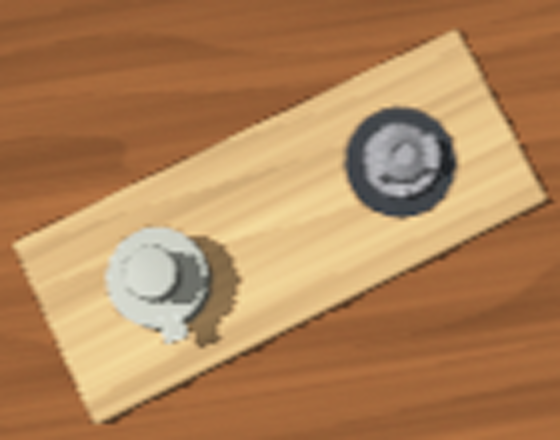

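View pics/c2.png

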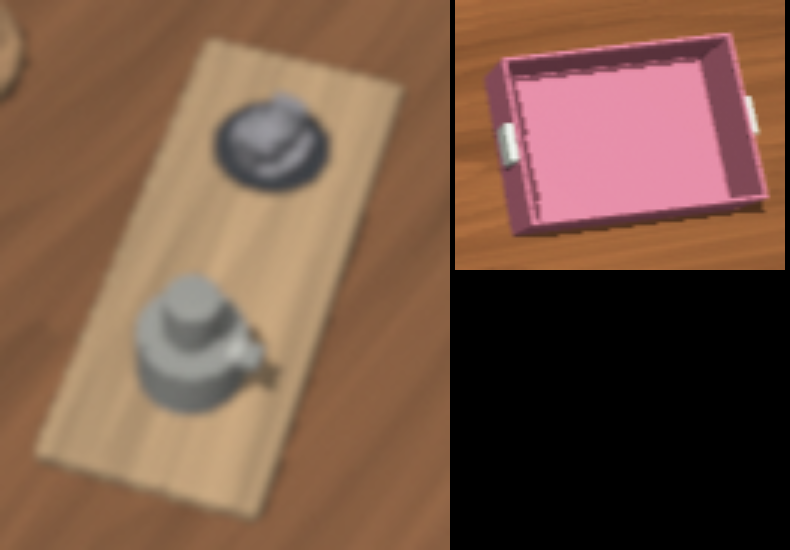

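```bash
python3 - <<'E'
from h import *
f=lambda x,y,z:ray("top",235+(x-1.5)/4,180+(y-1.5)/4,z)
g=lambda x,y,z:ray("side",295+(x-2)/5,165+(y-2)/5,z)
for F,K in((f,[(13,243),(458,30),(550,200),(98,423)]),(g,[(38,455),(208,40),(402,87),(258,516)])):
    P=np.array([F(x,y,.012) for x,y in K])[:,:2];c=P.mean(0)
    e1=(P[0]-P[1]+P[3]-P[2])/2;e2=(P[1]-P[2]+P[0]-P[3])/2
    yd=e1/np.linalg.norm(e1);print("c",c.round(4),np.linalg.norm(e1),np.linalg.norm(e2),"ydir ang",np.degrees(np.arctan2(yd[1],yd[0])),"neck",(c-.08*yd).round(4),"cap",(c+.08*yd).round(4))
print("knob",f(150,273,.078),g(192,290,.078),"skirt",f(157,277,.048))
print("ring",f(400,162,.014),g(272,147,.014),"necktop",f(402,155,.041))
t=f(174,337,.046);k=f(157,277,.048);print("tab ang",np.degrees(np.arctan2(*(t-k)[[1,0]])),np.linalg.norm(t-k))
t=g(250,352,.046);k=(f(150,273,.078)+g(192,290,.078))/2;print("tab side",np.degrees(np.arctan2(*(t-k)[[1,0]])),np.linalg.norm((t-k)[:2]))
# lunchbox floor, z=.003 ; rim corners z=.055
h=lambda x,y,z:ray("top",405+(x-456)/3,145+(y-1)/3,z)
P=np.array([h(x,y,.055) for x,y in((505,60),(733,35),(768,198),(538,224))])[:,:2]
P0=np.array([ray("top",*p,.055)[:2] for p in((418.5,165),(497,157),(508.5,211),(428,221))])
for q in(P,P0):print("lb",q.mean(0),[np.linalg.norm(q[i]-q[(i+1)%4]).round(3) for i in range(4)],np.degrees(np.arctan2(*(q[0]-q[1])[::-1])))
print("ram",ray("top",170,229,.042))
E
```

```text
c [0.5021 0.0271] 0.2975400848837593 0.11798429371630798 ydir ang 107.14299728100174 neck [ 0.5257 -0.0494] cap [0.4785 0.1035]
c [0.501 0.031] 0.2981323963752076 0.11700683736864333 ydir ang 107.6986632275202 neck [ 0.5253 -0.0452] cap [0.4766 0.1072]
knob [0.47691365 0.10226721 0.078     ] [0.48010605 0.10009918 0.078     ] skirt [0.47716478 0.10194784 0.048     ]
ring [ 0.52622102 -0.04791351  0.014     ] [ 0.52573227 -0.04600836  0.014     ] necktop [ 0.52598363 -0.04782093  0.041     ]
tab ang -172.00357020934396 0.03517688516504909
tab side -170.01842537568382 0.03234587187700603
lb [ 0.5493313  -0.35996648] [np.float64(0.184), np.float64(0.133), np.float64(0.18), np.float64(0.133)] 87.61534489380465
lb [ 0.54830611 -0.35493792] [np.float64(0.19), np.float64(0.132), np.float64(0.19), np.float64(0.135)] 87.16388392440678
ram [0.56052636 0.33386818 0.042     ]
```

Cap at (0.478, 0.102) with its tab about 8° short of square. Neck at (0.526, -0.0475). These agree with the stated board size and with the predicted neck and cap spots. The crop shows the box's 184x133 mm rim, so it's the right one.

```bash
cat >> h.py <<'E'
def d(x,y,z):
    s=sense();R=np.array(s["ee_rot"]);print("t",s["time_s"],"shift mm",(R.T@(np.array([x,y,z])-s["tcp_pos"])*1000).round(1),"yaw",np.degrees(np.arctan2(R[1,0],R[0,0])).round(2))
E
python3 -c "
from h import *
d(.478,.102,.100);d(.478,.102,.051)"
```

```text
t 1.0 shift mm [384.6 323.4 122.6] yaw -26.06
t 1.0 shift mm [384.6 323.4 171.6] yaw -26.06
```

>>> servo_tool([
  {"tx": 15, "ty": 13, "tz": 0, "claw": 60},
  {"tx": 45, "ty": 38, "tz": 0, "claw": 60},
  {"tx": 75, "ty": 63, "tz": 0, "claw": 60},
  {"tx": 106, "ty": 89, "tz": 0, "claw": 60},
  {"tx": 137, "ty": 115, "tz": 0, "claw": 60},
  {"tx": 168, "ty": 141, "tz": 5, "claw": 60},
  {"tx": 199, "ty": 167, "tz": 10, "claw": 60},
  {"tx": 230, "ty": 193, "tz": 15, "claw": 60},
  {"tx": 261, "ty": 219, "tz": 20, "claw": 60},
  {"tx": 292, "ty": 245, "tz": 25, "claw": 60},
  {"tx": 323, "ty": 271, "tz": 30, "claw": 60},
  {"tx": 353, "ty": 297, "tz": 40, "claw": 60},
])

```text
schema error: expected keys tx, ty, tz, ax, ay, az, claw
```

```bash
python3 -c "
from h import *
d(.478,.102,.100);d(.478,.102,.051)"
```

```text
t 1.0 shift mm [384.6 323.4 122.6] yaw -26.06
t 1.0 shift mm [384.6 323.4 171.6] yaw -26.06
```

All keys are needed.

>>> servo_tool([
  {"tx": 15, "ty": 13, "tz": 0, "ax": 0, "ay": 0, "az": 0, "claw": 60},
  {"tx": 45, "ty": 38, "tz": 0, "ax": 0, "ay": 0, "az": 0, "claw": 60},
  {"tx": 75, "ty": 63, "tz": 0, "ax": 0, "ay": 0, "az": 0, "claw": 60},
  {"tx": 106, "ty": 89, "tz": 0, "ax": 0, "ay": 0, "az": 0, "claw": 60},
  {"tx": 137, "ty": 115, "tz": 0, "ax": 0, "ay": 0, "az": 0, "claw": 60},
  {"tx": 168, "ty": 141, "tz": 5, "ax": 0, "ay": 0, "az": 0, "claw": 60},
  {"tx": 199, "ty": 167, "tz": 10, "ax": 0, "ay": 0, "az": 0, "claw": 60},
  {"tx": 230, "ty": 193, "tz": 15, "ax": 0, "ay": 0, "az": 0, "claw": 60},
  {"tx": 261, "ty": 219, "tz": 20, "ax": 0, "ay": 0, "az": 0, "claw": 60},
  {"tx": 292, "ty": 245, "tz": 25, "ax": 0, "ay": 0, "az": 0, "claw": 60},
  {"tx": 323, "ty": 271, "tz": 30, "ax": 0, "ay": 0, "az": 0, "claw": 60},
  {"tx": 353, "ty": 297, "tz": 40, "ax": 0, "ay": 0, "az": 0, "claw": 60},
])

```text
time_s: 2.0
tcp_pos: [0.4624, 0.1381, 0.1836]
ee_rot: [[0.899, -0.439, 0.003], [-0.439, -0.899, 0.001], [0.002, -0.003, -1.0]]
wrist_force: [0.9, 0.1, -0.2]
gripper_width: 0.689
gripper_force: 0.0
```

```bash
python3 -c "
from h import *
d(.478,.102,.100);d(.478,.102,.051)"
```

```text
t 2.0 shift mm [29.7 25.8 83.6] yaw -26.02
t 2.0 shift mm [ 29.6  25.9 132.6] yaw -26.02
```

>>> servo_tool([
  {"tx": 20, "ty": 17, "tz": 25, "ax": 0, "ay": 0, "az": 0, "claw": 55},
  {"tx": 31.6, "ty": 26.4, "tz": 50, "ax": 0, "ay": 0, "az": 0, "claw": 55},
  {"tx": 31.6, "ty": 26.4, "tz": 75, "ax": 0, "ay": 0, "az": 0, "claw": 55},
  {"tx": 31.6, "ty": 26.4, "tz": 100, "ax": 0, "ay": 0, "az": 0, "claw": 55},
  {"tx": 31.6, "ty": 26.4, "tz": 120, "ax": 0, "ay": 0, "az": 0, "claw": 55},
  {"tx": 31.6, "ty": 26.4, "tz": 131.6, "ax": 0, "ay": 0, "az": 0, "claw": 55},
  {"tx": 31.6, "ty": 26.4, "tz": 131.6, "ax": 0, "ay": 0, "az": 0, "claw": 55},
])

```text
time_s: 2.58
tcp_pos: [0.478, 0.1018, 0.0496]
ee_rot: [[0.898, -0.439, -0.001], [-0.439, -0.898, -0.001], [-0.001, 0.002, -1.0]]
wrist_force: [0.0, 0.4, 0.9]
gripper_width: 0.633
gripper_force: 0.0
```

>>> servo_tool([
  {"tx": 0, "ty": 0, "tz": 0, "ax": 0, "ay": 0, "az": 0, "claw": 15},
  {"tx": 0, "ty": 0, "tz": 0, "ax": 0, "ay": 0, "az": 0, "claw": 15},
  {"tx": 0, "ty": 0, "tz": 0, "ax": 0, "ay": 0, "az": 0, "claw": 15},
  {"tx": 0, "ty": 0, "tz": 0, "ax": 0, "ay": 0, "az": 0, "claw": 15},
  {"tx": 0, "ty": 0, "tz": 0, "ax": 0, "ay": 0, "az": 0, "claw": 15},
  {"tx": 0, "ty": 0, "tz": 0, "ax": 0, "ay": 0, "az": 0, "claw": 15},
])

```text
time_s: 3.08
tcp_pos: [0.4783, 0.1022, 0.0514]
ee_rot: [[0.898, -0.439, 0.001], [-0.439, -0.898, 0.001], [0.001, -0.001, -1.0]]
wrist_force: [-0.2, -0.2, 1.9]
gripper_width: 0.34
gripper_force: 30.0
```

Gripped (29.6 mm ≈ the 30 mm knob). Lifting and carrying above the neck, turning -0.148 rad.

>>> servo_tool([
  {"tx": 0, "ty": 0, "tz": -15, "ax": 0, "ay": 0, "az": 0, "claw": 15},
  {"tx": 0, "ty": 0, "tz": -35, "ax": 0, "ay": 0, "az": 0, "claw": 15},
  {"tx": 4, "ty": 4, "tz": -55, "ax": 0, "ay": 0, "az": 0, "claw": 15},
  {"tx": 20, "ty": 21, "tz": -60, "ax": 0, "ay": 0, "az": -0.03, "claw": 15},
  {"tx": 40, "ty": 42, "tz": -60, "ax": 0, "ay": 0, "az": -0.06, "claw": 15},
  {"tx": 60, "ty": 63, "tz": -60, "ax": 0, "ay": 0, "az": -0.09, "claw": 15},
  {"tx": 80, "ty": 84, "tz": -60, "ax": 0, "ay": 0, "az": -0.12, "claw": 15},
  {"tx": 98, "ty": 102, "tz": -60, "ax": 0, "ay": 0, "az": -0.148, "claw": 15},
  {"tx": 108.7, "ty": 113.2, "tz": -60, "ax": 0, "ay": 0, "az": -0.148, "claw": 15},
  {"tx": 108.7, "ty": 113.2, "tz": -60, "ax": 0, "ay": 0, "az": -0.148, "claw": 15},
  {"tx": 108.7, "ty": 113.2, "tz": -60, "ax": 0, "ay": 0, "az": -0.148, "claw": 15},
])

```text
time_s: 4.0
tcp_pos: [0.5255, -0.0481, 0.1106]
ee_rot: [[0.953, -0.304, -0.001], [-0.304, -0.953, 0.0], [-0.001, 0.0, -1.0]]
wrist_force: [-0.2, 0.9, -1.8]
gripper_width: 0.339
gripper_force: 30.0
```

```bash
python3 - <<'E'
from h import *
d(.526,-.0475,.0605)
o=np.zeros((560,790,3),np.uint8)
for i,n in enumerate(("top","side")):
    im=capture(n);p=proj(n,[.526,-.0475,.06]).astype(int)
    c=im[max(p[1]-70,0):p[1]+70,p[0]-48:p[0]+48];c=cv2.resize(c,None,fx=4,fy=4,interpolation=cv2.INTER_CUBIC);o[:c.shape[0],i*395:i*395+384]=c;print(n,p-[48,70])
cv2.imwrite("pics/neck.png",o)
E
```

```text
t 4.0 shift mm [ 0.3 -0.8 50.1] yaw -17.7
top [287 147]
side [301 112]
```

View pics/neck.png

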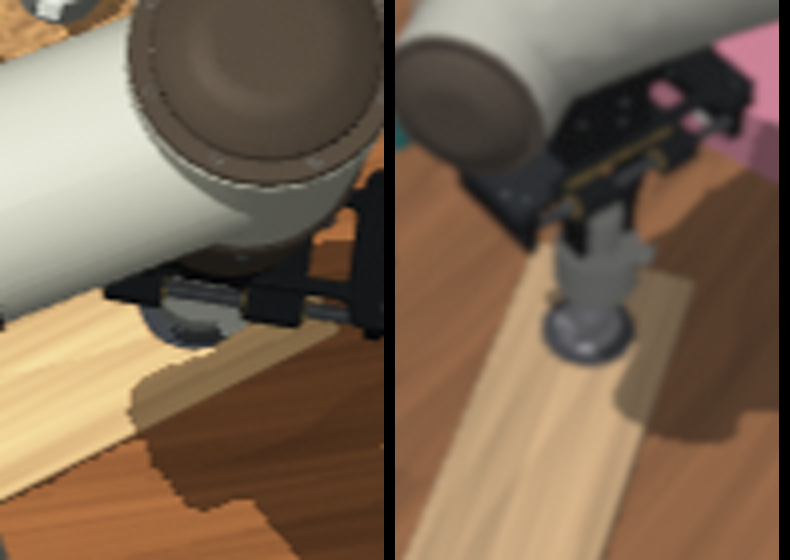

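The cap is held upright over the neck (neck base at side-crop px (588,330)), with the tab pointing right, across the board. Lowering gently.

>>> servo_tool([
  {"tx": 0, "ty": 0, "tz": 12, "ax": 0, "ay": 0, "az": 0, "claw": 15},
  {"tx": 0, "ty": 0, "tz": 24, "ax": 0, "ay": 0, "az": 0, "claw": 15},
  {"tx": 0, "ty": 0, "tz": 30, "ax": 0, "ay": 0, "az": 0, "claw": 15},
  {"tx": 0, "ty": 0, "tz": 33, "ax": 0, "ay": 0, "az": 0, "claw": 15},
  {"tx": 0, "ty": 0, "tz": 36, "ax": 0, "ay": 0, "az": 0, "claw": 15},
  {"tx": 0, "ty": 0, "tz": 36, "ax": 0, "ay": 0, "az": 0, "claw": 15},
])

```text
time_s: 4.6
tcp_pos: [0.5258, -0.0471, 0.0747]
ee_rot: [[0.954, -0.301, -0.001], [-0.301, -0.954, -0.0], [-0.0, 0.0, -1.0]]
wrist_force: [-0.5, -0.6, -0.1]
gripper_width: 0.332
gripper_force: 30.0
```

No contact force with about 5 mm overlap. Continuing.

>>> servo_tool([
  {"tx": 0, "ty": 0, "tz": 4, "ax": 0, "ay": 0, "az": 0, "claw": 15},
  {"tx": 0, "ty": 0, "tz": 8, "ax": 0, "ay": 0, "az": 0, "claw": 15},
  {"tx": 0, "ty": 0, "tz": 11, "ax": 0, "ay": 0, "az": 0, "claw": 15},
  {"tx": 0, "ty": 0, "tz": 13, "ax": 0, "ay": 0, "az": 0, "claw": 15},
  {"tx": 0, "ty": 0, "tz": 13, "ax": 0, "ay": 0, "az": 0, "claw": 15},
])

```text
time_s: 5.02
tcp_pos: [0.5257, -0.0475, 0.0616]
ee_rot: [[0.953, -0.302, -0.001], [-0.302, -0.953, -0.0], [-0.0, 0.0, -1.0]]
wrist_force: [-0.1, -0.0, -0.6]
gripper_width: 0.335
gripper_force: 30.0
```

>>> servo_tool([
  {"tx": 0, "ty": 0, "tz": 1, "ax": 0, "ay": 0, "az": 0, "claw": 15},
  {"tx": 0, "ty": 0, "tz": 1, "ax": 0, "ay": 0, "az": 0, "claw": 15},
  {"tx": 0, "ty": 0, "tz": 1, "ax": 0, "ay": 0, "az": 0, "claw": 15},
])

```text
time_s: 5.27
tcp_pos: [0.526, -0.0475, 0.0613]
ee_rot: [[0.953, -0.302, 0.0], [-0.302, -0.953, -0.0], [0.0, -0.0, -1.0]]
wrist_force: [-0.8, -0.1, 1.6]
gripper_width: 0.337
gripper_force: 30.0
```

Seated and in light contact. Turning clockwise: level for 25°, then following the thread down at about 7 mm/rad.

>>> servo_tool([
  {"tx": 0, "ty": 0, "tz": 0, "ax": 0, "ay": 0, "az": 0.1, "claw": 15},
  {"tx": 0, "ty": 0, "tz": 0, "ax": 0, "ay": 0, "az": 0.2, "claw": 15},
  {"tx": 0, "ty": 0, "tz": 0, "ax": 0, "ay": 0, "az": 0.3, "claw": 15},
  {"tx": 0, "ty": 0, "tz": 0, "ax": 0, "ay": 0, "az": 0.4, "claw": 15},
  {"tx": 0, "ty": 0, "tz": 0.4, "ax": 0, "ay": 0, "az": 0.5, "claw": 15},
  {"tx": 0, "ty": 0, "tz": 1.1, "ax": 0, "ay": 0, "az": 0.6, "claw": 15},
  {"tx": 0, "ty": 0, "tz": 1.5, "ax": 0, "ay": 0, "az": 0.65, "claw": 15},
  {"tx": 0, "ty": 0, "tz": 1.5, "ax": 0, "ay": 0, "az": 0.65, "claw": 15},
])

```text
time_s: 5.93
tcp_pos: [0.5264, -0.0474, 0.0597]
ee_rot: [[0.576, -0.818, 0.001], [-0.818, -0.576, 0.0], [0.001, -0.001, -1.0]]
wrist_force: [-0.0, 0.3, 1.4]
gripper_width: 0.339
gripper_force: 30.0
```

```bash
python3 -c "
from h import *
s=sense();print(s['moment'],s['wrist_force'],s['tcp_pos']);d(.526,-.0475,.06)"
```

```text
[ 0.06236721 -0.03057747 -0.09618138] [-0.04735545  0.286919    1.42942368] [ 0.52641045 -0.0473552   0.05973554]
t 5.9333 shift mm [-0.1  0.4 -0.3] yaw -54.86
```

>>> servo_tool([
  {"tx": 0, "ty": 0, "tz": 0.6, "ax": 0, "ay": 0, "az": 0.09, "claw": 15},
  {"tx": 0, "ty": 0, "tz": 1.2, "ax": 0, "ay": 0, "az": 0.18, "claw": 15},
  {"tx": 0, "ty": 0, "tz": 1.7, "ax": 0, "ay": 0, "az": 0.26, "claw": 15},
  {"tx": 0, "ty": 0, "tz": 2.3, "ax": 0, "ay": 0, "az": 0.35, "claw": 15},
  {"tx": 0, "ty": 0, "tz": 2.3, "ax": 0, "ay": 0, "az": 0.35, "claw": 15},
])

```text
time_s: 6.35
tcp_pos: [0.5272, -0.0477, 0.0588]
ee_rot: [[0.263, -0.965, 0.003], [-0.965, -0.263, -0.001], [0.002, -0.002, -1.0]]
wrist_force: [-0.5, -0.4, 8.1]
gripper_width: 0.336
gripper_force: 30.0
```

```bash
python3 -c "
from h import *
s=sense();print(s['moment'],s['wrist_force'],s['tcp_pos']);d(.526,-.0475,.06)"
```

```text
[-0.32178344  0.24543347  0.41762439] [-0.48306359 -0.41042671  8.09796132] [ 0.5272121  -0.04770915  0.05879705]
t 6.35 shift mm [-0.5  1.1 -1.2] yaw -74.76
```

The torque is up to 0.42 N m, the upward force is 8 N and the sink has stalled near 2.5 mm, so this looks like a stop at about 45°. One short extra turn to confirm.

>>> servo_tool([
  {"tx": 0, "ty": 0, "tz": 0, "ax": 0, "ay": 0, "az": 0.1, "claw": 15},
  {"tx": 0, "ty": 0, "tz": 0, "ax": 0, "ay": 0, "az": 0.2, "claw": 15},
  {"tx": 0, "ty": 0, "tz": 0, "ax": 0, "ay": 0, "az": 0.2, "claw": 15},
])

```text
time_s: 6.6
tcp_pos: [0.5269, -0.0476, 0.0588]
ee_rot: [[0.066, -0.998, 0.002], [-0.998, -0.066, -0.001], [0.001, -0.002, -1.0]]
wrist_force: [-2.4, -0.1, 8.7]
gripper_width: 0.338
gripper_force: 30.0
```

```bash
python3 -c "
from h import *
s=sense();print(s['moment'],s['wrist_force'],s['tcp_pos']);d(.526,-.0475,.06)
o=np.zeros((560,790,3),np.uint8)
for i,n in enumerate(('top','side')):
    im=capture(n);p=proj(n,[.526,-.0475,.05]).astype(int)
    c=im[p[1]-50:p[1]+50,p[0]-38:p[0]+38];c=cv2.resize(c,None,fx=5,fy=5,interpolation=cv2.INTER_CUBIC);o[:c.shape[0],i*395:i*395+380]=c
cv2.imwrite('pics/stop.png',o)
"
```

```text
[-0.16332718  0.42398395  0.37864852] [-2.43549235 -0.0599518   8.73058806] [ 0.52693665 -0.04764528  0.05879716]
t 6.6 shift mm [-0.2  0.9 -1.2] yaw -86.24
```

View pics/stop.png

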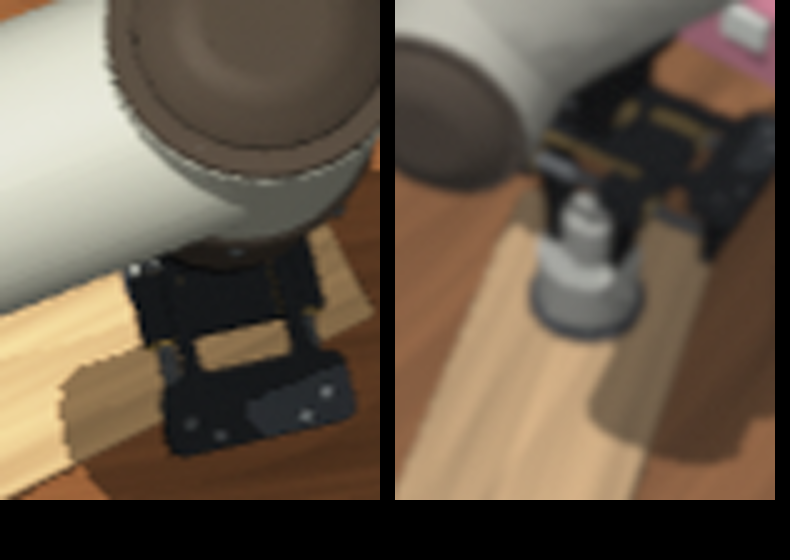

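The height is unchanged and the torque is steady, which fits a half-turn stop. The tab is hidden here, so I'll let go, move aside and check its angle, which also sets the unscrew angle.

>>> servo_tool([
  {"tx": 0, "ty": 0, "tz": -1.5, "ax": 0, "ay": 0, "az": -0.03, "claw": 15},
  {"tx": 0, "ty": 0, "tz": -1.5, "ax": 0, "ay": 0, "az": -0.03, "claw": 55},
  {"tx": 0, "ty": 0, "tz": -1.5, "ax": 0, "ay": 0, "az": -0.03, "claw": 55},
  {"tx": 0, "ty": 0, "tz": -1.5, "ax": 0, "ay": 0, "az": -0.03, "claw": 55},
  {"tx": 0, "ty": 0, "tz": -1.5, "ax": 0, "ay": 0, "az": -0.03, "claw": 55},
  {"tx": 0, "ty": 0, "tz": -25, "ax": 0, "ay": 0, "az": -0.03, "claw": 55},
  {"tx": 0, "ty": 0, "tz": -55, "ax": 0, "ay": 0, "az": -0.03, "claw": 55},
  {"tx": 0, "ty": 40, "tz": -80, "ax": 0, "ay": 0, "az": -0.03, "claw": 55},
  {"tx": 0, "ty": -40, "tz": -80, "ax": 0, "ay": 0, "az": -0.03, "claw": 55},
  {"tx": 40, "ty": -40, "tz": -80, "ax": 0, "ay": 0, "az": -0.03, "claw": 55},
  {"tx": 80, "ty": -40, "tz": -80, "ax": 0, "ay": 0, "az": -0.03, "claw": 55},
  {"tx": 120, "ty": -40, "tz": -80, "ax": 0, "ay": 0, "az": -0.03, "claw": 55},
])

```text
time_s: 7.7
tcp_pos: [0.5748, -0.1599, 0.138]
ee_rot: [[0.097, -0.995, 0.003], [-0.995, -0.097, -0.0], [0.0, -0.003, -1.0]]
wrist_force: [1.2, 0.8, -0.4]
gripper_width: 0.633
gripper_force: 0.0
```

```bash
python3 -c "
from h import *
o=np.zeros((560,790,3),np.uint8)
for i,n in enumerate(('top','side')):
    im=capture(n);p=proj(n,[.526,-.0475,.05]).astype(int);print(n,p-[38,50])
    c=im[p[1]-50:p[1]+50,p[0]-38:p[0]+38];c=cv2.resize(c,None,fx=5,fy=5,interpolation=cv2.INTER_CUBIC);o[:c.shape[0],i*395:i*395+380]=c
cv2.imwrite('pics/stop2.png',o);d(.526,-.0475,.0588)
"
```

```text
top [297 167]
side [311 135]
t 7.8 shift mm [-120.3   36.6   77.8] yaw -84.96
```

View pics/stop2.png

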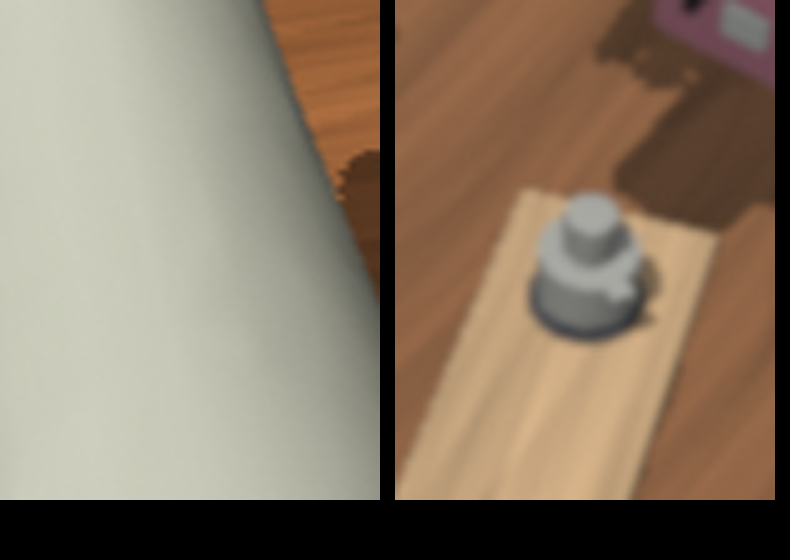

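The side view (cap at crop (590,265)) shows the tab diagonal at (622,290), neither square nor in line. I'll compute its angle.

```bash
python3 -c "
from h import *
g=lambda x,y,z:ray('side',311+(x-395-2)/5,135+(y-2)/5,z)
k=g(592,215,.0855);t=g(622,287,.0535);c=np.array([.5265,-.0475,0])
for a in(k,c):
  v=(t-a)[:2];print(k,t,np.degrees(np.arctan2(v[1],v[0]))%360,np.linalg.norm(v))
"
```

```text
[ 0.52527672 -0.04465977  0.0855    ] [ 0.49757131 -0.03501502  0.0535    ] 160.80607984879714 0.029336167261463295
[ 0.52527672 -0.04465977  0.0855    ] [ 0.49757131 -0.03501502  0.0535    ] 156.6560498168014 0.0315078349923896
```

Tab at about 157° versus 197° at the start: about 42° turned and 7.5 mm over the board. The cap stopped short, so it goes to the ramekin. Regrasping.

>>> servo_tool([
  {"tx": -40, "ty": 0, "tz": 0, "ax": 0, "ay": 0, "az": 0, "claw": 55},
  {"tx": -80, "ty": 20, "tz": 0, "ax": 0, "ay": 0, "az": 0, "claw": 55},
  {"tx": -112, "ty": 36.6, "tz": 0, "ax": 0, "ay": 0, "az": 0, "claw": 55},
  {"tx": -120.3, "ty": 36.6, "tz": 5, "ax": 0, "ay": 0, "az": 0, "claw": 55},
  {"tx": -120.3, "ty": 36.6, "tz": 25, "ax": 0, "ay": 0, "az": 0, "claw": 55},
  {"tx": -120.3, "ty": 36.6, "tz": 45, "ax": 0, "ay": 0, "az": 0, "claw": 55},
  {"tx": -120.3, "ty": 36.6, "tz": 65, "ax": 0, "ay": 0, "az": 0, "claw": 55},
  {"tx": -120.3, "ty": 36.6, "tz": 77, "ax": 0, "ay": 0, "az": 0, "claw": 55},
  {"tx": -120.3, "ty": 36.6, "tz": 77, "ax": 0, "ay": 0, "az": 0, "claw": 55},
])

```text
time_s: 8.55
tcp_pos: [0.5235, -0.0431, 0.0575]
ee_rot: [[0.094, -0.996, -0.005], [-0.996, -0.094, -0.001], [0.0, 0.005, -1.0]]
wrist_force: [-0.2, -0.5, 0.8]
gripper_width: 0.633
gripper_force: 0.0
```

>>> servo_tool([
  {"tx": 0, "ty": 0, "tz": 0, "ax": 0, "ay": 0, "az": 0, "claw": 15},
  {"tx": 0, "ty": 0, "tz": 0, "ax": 0, "ay": 0, "az": 0, "claw": 15},
  {"tx": 0, "ty": 0, "tz": 0, "ax": 0, "ay": 0, "az": 0, "claw": 15},
  {"tx": 0, "ty": 0, "tz": 0, "ax": 0, "ay": 0, "az": 0, "claw": 15},
  {"tx": 0, "ty": 0, "tz": 0, "ax": 0, "ay": 0, "az": 0, "claw": 15},
  {"tx": 0, "ty": 0, "tz": 0, "ax": 0, "ay": 0, "az": 0, "claw": 15},
])

```text
time_s: 9.05
tcp_pos: [0.5259, -0.043, 0.0609]
ee_rot: [[0.094, -0.996, 0.002], [-0.996, -0.094, 0.0], [-0.0, -0.002, -1.0]]
wrist_force: [0.6, 0.4, 1.5]
gripper_width: 0.335
gripper_force: 30.0
```

The grip is 4.5 mm off the axis along tool x, so I'll open, correct it and regrip.

>>> servo_tool([
  {"tx": 0, "ty": 0, "tz": 0, "ax": 0, "ay": 0, "az": 0, "claw": 45},
  {"tx": 0, "ty": 0, "tz": 0, "ax": 0, "ay": 0, "az": 0, "claw": 45},
  {"tx": 4.5, "ty": 0, "tz": 1, "ax": 0, "ay": 0, "az": 0, "claw": 45},
  {"tx": 4.5, "ty": 0, "tz": 1, "ax": 0, "ay": 0, "az": 0, "claw": 45},
  {"tx": 4.5, "ty": 0, "tz": 1, "ax": 0, "ay": 0, "az": 0, "claw": 15},
  {"tx": 4.5, "ty": 0, "tz": 1, "ax": 0, "ay": 0, "az": 0, "claw": 15},
  {"tx": 4.5, "ty": 0, "tz": 1, "ax": 0, "ay": 0, "az": 0, "claw": 15},
  {"tx": 4.5, "ty": 0, "tz": 1, "ax": 0, "ay": 0, "az": 0, "claw": 15},
  {"tx": 4.5, "ty": 0, "tz": 1, "ax": 0, "ay": 0, "az": 0, "claw": 15},
])

```text
time_s: 9.8
tcp_pos: [0.5259, -0.0475, 0.0592]
ee_rot: [[0.094, -0.996, 0.0], [-0.996, -0.094, 0.0], [-0.0, -0.0, -1.0]]
wrist_force: [0.5, 0.0, -1.2]
gripper_width: 0.337
gripper_force: 29.9
```

Centred. Unscrewing 45° anticlockwise, rising 2.5 mm with the thread.

>>> servo_tool([
  {"tx": 0, "ty": 0, "tz": -0.6, "ax": 0, "ay": 0, "az": -0.09, "claw": 15},
  {"tx": 0, "ty": 0, "tz": -1.3, "ax": 0, "ay": 0, "az": -0.18, "claw": 15},
  {"tx": 0, "ty": 0, "tz": -2.0, "ax": 0, "ay": 0, "az": -0.27, "claw": 15},
  {"tx": 0, "ty": 0, "tz": -2.5, "ax": 0, "ay": 0, "az": -0.36, "claw": 15},
  {"tx": 0, "ty": 0, "tz": -2.5, "ax": 0, "ay": 0, "az": -0.45, "claw": 15},
  {"tx": 0, "ty": 0, "tz": -2.5, "ax": 0, "ay": 0, "az": -0.54, "claw": 15},
  {"tx": 0, "ty": 0, "tz": -2.5, "ax": 0, "ay": 0, "az": -0.63, "claw": 15},
  {"tx": 0, "ty": 0, "tz": -2.5, "ax": 0, "ay": 0, "az": -0.71, "claw": 15},
  {"tx": 0, "ty": 0, "tz": -2.5, "ax": 0, "ay": 0, "az": -0.76, "claw": 15},
  {"tx": 0, "ty": 0, "tz": -2.5, "ax": 0, "ay": 0, "az": -0.76, "claw": 15},
])

```text
time_s: 10.63
tcp_pos: [0.5255, -0.0476, 0.0615]
ee_rot: [[0.754, -0.656, -0.001], [-0.656, -0.754, -0.0], [-0.0, 0.0, -1.0]]
wrist_force: [0.5, -0.2, -1.0]
gripper_width: 0.335
gripper_force: 29.8
```

```bash
python3 -c "
from h import *
s=sense();print(s['moment'],s['wrist_force'],s['tcp_pos']);d(.526,-.0475,.06)"
```

```text
[-0.08655825  0.03883674 -0.04636055] [ 0.53120534 -0.15618481 -0.98130676] [ 0.52548339 -0.04755182  0.06154766]
t 10.6333 shift mm [ 0.4 -0.4  1.5] yaw -41.03
```

>>> servo_tool([
  {"tx": 0, "ty": 0, "tz": -2, "ax": 0, "ay": 0, "az": 0, "claw": 15},
  {"tx": 0, "ty": 0, "tz": -4, "ax": 0, "ay": 0, "az": 0, "claw": 15},
  {"tx": 0, "ty": 0, "tz": -4, "ax": 0, "ay": 0, "az": 0, "claw": 15},
])

```text
time_s: 10.88
tcp_pos: [0.526, -0.0475, 0.0661]
ee_rot: [[0.754, -0.657, 0.001], [-0.657, -0.754, 0.0], [0.001, -0.001, -1.0]]
wrist_force: [0.3, 1.2, -1.4]
gripper_width: 0.333
gripper_force: 29.9
```

It lifts freely. Raising it, then measuring the ramekin again.

>>> servo_tool([
  {"tx": 0, "ty": 0, "tz": -15, "ax": 0, "ay": 0, "az": 0, "claw": 15},
  {"tx": 0, "ty": 0, "tz": -35, "ax": 0, "ay": 0, "az": 0, "claw": 15},
  {"tx": 0, "ty": 0, "tz": -55, "ax": 0, "ay": 0, "az": 0, "claw": 15},
  {"tx": 0, "ty": 0, "tz": -70, "ax": 0, "ay": 0, "az": 0, "claw": 15},
  {"tx": 0, "ty": 0, "tz": -70, "ax": 0, "ay": 0, "az": 0, "claw": 15},
  {"tx": 0, "ty": 0, "tz": -70, "ax": 0, "ay": 0, "az": 0, "claw": 15},
])

```text
time_s: 11.38
tcp_pos: [0.5259, -0.0474, 0.1362]
ee_rot: [[0.753, -0.657, 0.002], [-0.657, -0.753, 0.001], [0.001, -0.002, -1.0]]
wrist_force: [-0.9, -0.2, -1.2]
gripper_width: 0.34
gripper_force: 29.9
```

```bash
python3 - <<'E'
from h import *
from scipy.optimize import least_squares
th=np.linspace(0,2*np.pi,60,endpoint=False);M={}
o=np.zeros((450,790,3),np.uint8)
for n in("top","side"):
    capture(n);r=trace("ramekin",n)
    if r and r[0]["confidence"]>.4:M[n]=r[0]["mask"];y,x=np.nonzero(M[n]);print(n,r[0]["confidence"],x.min(),x.max(),y.min(),y.max())
def hull(n,c):  # silhouette bbox of rim r55 z42 and base r~49 z0
    P=np.array([proj(n,[c[0]+R*np.cos(t),c[1]+R*np.sin(t),z]) for R,z in((.055,.042),(.049,0)) for t in th])
    return np.r_[P.min(0),P.max(0)]
def bb(m):
    y,x=np.nonzero(m);return np.array([x.min(),y.min(),x.max()+1,y.max()+1])-.5
for ks in [["top"],["side"],list(M)]:
    if all(k in M for k in ks):
        s=least_squares(lambda c:np.concatenate([hull(k,c)-bb(M[k]) for k in ks]),[.56,.334]);print(ks,s.x.round(4),s.fun.round(1))
d(.56,.334,.0615)
E
```

```text
top 0.93 145 182 205 251
side 0.93 222 268 262 309
['top'] [0.5668 0.3522] [-6.6 -0.1  6.9 -0. ]
['side'] [0.5646 0.341 ] [ 0.   0.3 -0.  -0.3]Traceback (most recent call last):
  File "<stdin>", line 15, in <module>
    return func(*args, **kwargs)
    vector_fun = VectorFunction(
        fun_wrapped,
    ...<6 lines>...
        workers=workers
    )
    self.J, dct = approx_derivative(
                  ~~~~~~~~~~~~~~~~~^
        self.fun_wrapped, self.x, f0=self.f, **finite_diff_options
        ^^^^^^^^^^^^^^^^^^^^^^^^^^^^^^^^^^^^^^^^^^^^^^^^^^^^^^^^^^
    )
    ^
    J, _nfev = _dense_difference(fun_wrapped, x0, f0, h,
               ~~~~~~~~~~~~~~~~~^^^^^^^^^^^^^^^^^^^^^^^^
                             use_one_sided, method,
                             ^^^^^^^^^^^^^^^^^^^^^^
                             mf)
                             ^^^
    df = [f_eval - f0 for f_eval in f_evals]
                                    ^^^^^^^
    f = np.atleast_1d(self.fun(x, *self.args, **self.kwargs))
                      ~~~~~~~~^^^^^^^^^^^^^^^^^^^^^^^^^^^^^^
    return np.atleast_1d(self.fun(x))
                         ~~~~~~~~^^^
    return self.f(x, *self.args, **self.kwargs)
           ~~~~~~^^^^^^^^^^^^^^^^^^^^^^^^^^^^^^
  File "<stdin>", line 15, in <lambda>
  File "<stdin>", line 9, in hull
  File "h.py", line 8, in proj
    c=calibration(cam);T=np.array(c["cam_to_world"])
ValueError: time passes only in moves, steps and waits
```

The side fit is clean at (0.565, 0.341). The top view is partly hidden by the arm, so I'll check it against the first, unobstructed top mask.

```bash
python3 - <<'E'
from h import *
from scipy.optimize import least_squares
c=calibration("top");T=np.array(c["cam_to_world"]);th=np.linspace(0,6.283,60)
def hull(q):
    P=np.array([[q[0]+R*np.cos(t),q[1]+R*np.sin(t),z] for R,z in((.055,.042),(.051,0)) for t in th])
    P=(P-T[:3,3])@T[:3,:3];u=c["fx"]*P[:,0]/P[:,2]+c["cx"];v=c["fy"]*P[:,1]/P[:,2]+c["cy"]
    return np.array([u.min(),v.min(),u.max(),v.max()])
s=least_squares(lambda q:hull(q)-np.array([143.5,204.5,195.5,251.5]),[.56,.334]);print(s.x,s.fun)
d(.5645,.3385,.1362)
E
```

```text
[0.56456696 0.3395171 ] [-0.00739749 -0.06962346  0.00783543  0.06572871]
t 11.5833 shift mm [-223.9 -317.1   -2.1] yaw -41.09
```

Both views agree: the ramekin is at (0.5645, 0.340). Carrying the cap there.

>>> servo_tool([
  {"tx": -10, "ty": -14, "tz": 0, "ax": 0, "ay": 0, "az": 0, "claw": 15},
  {"tx": -28, "ty": -40, "tz": 0, "ax": 0, "ay": 0, "az": 0, "claw": 15},
  {"tx": -50, "ty": -71, "tz": 0, "ax": 0, "ay": 0, "az": 0, "claw": 15},
  {"tx": -73, "ty": -103, "tz": 0, "ax": 0, "ay": 0, "az": 0, "claw": 15},
  {"tx": -96, "ty": -136, "tz": 0, "ax": 0, "ay": 0, "az": 0, "claw": 15},
  {"tx": -119, "ty": -168, "tz": 0, "ax": 0, "ay": 0, "az": 0, "claw": 15},
  {"tx": -142, "ty": -201, "tz": 0, "ax": 0, "ay": 0, "az": 0, "claw": 15},
  {"tx": -165, "ty": -233, "tz": 0, "ax": 0, "ay": 0, "az": 0, "claw": 15},
  {"tx": -187, "ty": -265, "tz": 0, "ax": 0, "ay": 0, "az": 0, "claw": 15},
  {"tx": -205, "ty": -290, "tz": 0, "ax": 0, "ay": 0, "az": 0, "claw": 15},
  {"tx": -218, "ty": -308, "tz": 0, "ax": 0, "ay": 0, "az": 0, "claw": 15},
  {"tx": -225, "ty": -318, "tz": 0, "ax": 0, "ay": 0, "az": 0, "claw": 15},
])

```text
time_s: 12.58
tcp_pos: [0.5646, 0.3426, 0.1338]
ee_rot: [[0.755, -0.655, -0.001], [-0.655, -0.755, -0.001], [-0.0, 0.002, -1.0]]
wrist_force: [-0.3, 0.5, -1.3]
gripper_width: 0.337
gripper_force: 29.8
```

>>> servo_tool([
  {"tx": 0, "ty": 0, "tz": 0, "ax": 0, "ay": 0, "az": 0, "claw": 15},
  {"tx": 0, "ty": 0, "tz": 0, "ax": 0, "ay": 0, "az": 0, "claw": 15},
  {"tx": 0, "ty": 0, "tz": 0, "ax": 0, "ay": 0, "az": 0, "claw": 15},
])

```text
time_s: 12.83
tcp_pos: [0.5646, 0.3386, 0.135]
ee_rot: [[0.753, -0.658, -0.001], [-0.658, -0.753, -0.001], [-0.0, 0.002, -1.0]]
wrist_force: [0.7, -0.7, -0.3]
gripper_width: 0.336
gripper_force: 29.9
```

```bash
python3 - <<'E'
from h import *
o=np.zeros((560,790,3),np.uint8)
for i,n in enumerate(('top','side')):
    im=capture(n);p=proj(n,[.5645,.34,.05]).astype(int)
    x0,y0=max(p[0]-48,0),p[1]-70
    c=im[y0:y0+140,x0:x0+96];c=cv2.resize(c,None,fx=4,fy=4,interpolation=cv2.INTER_CUBIC);o[:c.shape[0],i*395:i*395+384]=c
cv2.imwrite('pics/ram.png',o);d(.5645,.34,.046)
E
```

```text
t 12.9333 shift mm [-1.4 -0.9 89.6] yaw -41.16
```

View pics/ram.png

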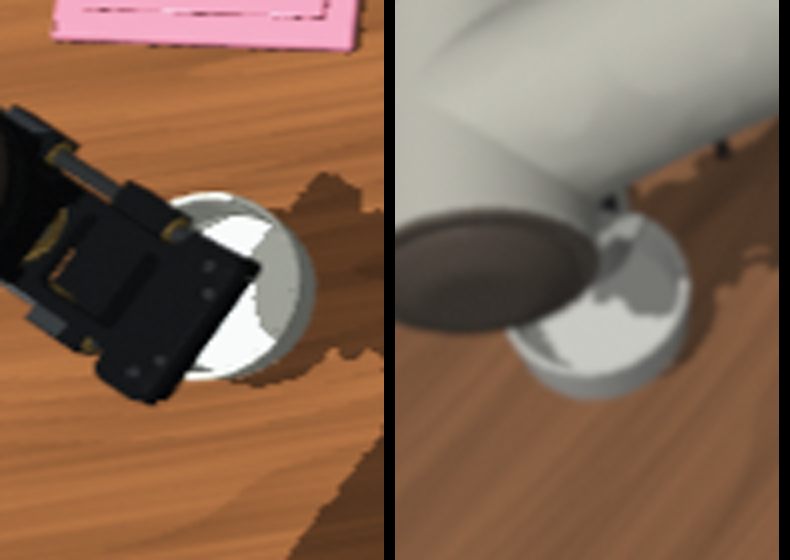

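The ramekin is under the hand, uncluttered, its rim visible all round on the open side. Lowering.

>>> servo_tool([
  {"tx": -1, "ty": -1, "tz": 15, "ax": 0, "ay": 0, "az": 0, "claw": 15},
  {"tx": -1, "ty": -1, "tz": 35, "ax": 0, "ay": 0, "az": 0, "claw": 15},
  {"tx": -1, "ty": -1, "tz": 52, "ax": 0, "ay": 0, "az": 0, "claw": 15},
  {"tx": -1, "ty": -1, "tz": 66, "ax": 0, "ay": 0, "az": 0, "claw": 15},
  {"tx": -1, "ty": -1, "tz": 77, "ax": 0, "ay": 0, "az": 0, "claw": 15},
  {"tx": -1, "ty": -1, "tz": 84, "ax": 0, "ay": 0, "az": 0, "claw": 15},
  {"tx": -1, "ty": -1, "tz": 88, "ax": 0, "ay": 0, "az": 0, "claw": 15},
  {"tx": -1, "ty": -1, "tz": 90, "ax": 0, "ay": 0, "az": 0, "claw": 15},
  {"tx": -1, "ty": -1, "tz": 91, "ax": 0, "ay": 0, "az": 0, "claw": 15},
  {"tx": -1, "ty": -1, "tz": 91, "ax": 0, "ay": 0, "az": 0, "claw": 15},
])

```text
time_s: 13.77
tcp_pos: [0.5652, 0.3416, 0.0452]
ee_rot: [[0.754, -0.657, 0.001], [-0.657, -0.754, 0.001], [0.0, -0.001, -1.0]]
wrist_force: [0.3, 1.1, 0.1]
gripper_width: 0.339
gripper_force: 29.8
```

>>> servo_tool([
  {"tx": 0, "ty": 0, "tz": 1, "ax": 0, "ay": 0, "az": 0, "claw": 15},
  {"tx": 0, "ty": 0, "tz": 1, "ax": 0, "ay": 0, "az": 0, "claw": 15},
  {"tx": 0, "ty": 0, "tz": 1, "ax": 0, "ay": 0, "az": 0, "claw": 50},
  {"tx": 0, "ty": 0, "tz": 1, "ax": 0, "ay": 0, "az": 0, "claw": 50},
  {"tx": 0, "ty": 0, "tz": 1, "ax": 0, "ay": 0, "az": 0, "claw": 50},
  {"tx": 0, "ty": 0, "tz": 1, "ax": 0, "ay": 0, "az": 0, "claw": 50},
  {"tx": 0, "ty": 0, "tz": -10, "ax": 0, "ay": 0, "az": 0, "claw": 50},
  {"tx": 0, "ty": 0, "tz": -30, "ax": 0, "ay": 0, "az": 0, "claw": 50},
  {"tx": 0, "ty": 0, "tz": -60, "ax": 0, "ay": 0, "az": 0, "claw": 50},
  {"tx": 0, "ty": 0, "tz": -95, "ax": 0, "ay": 0, "az": 0, "claw": 50},
  {"tx": 0, "ty": 0, "tz": -120, "ax": 0, "ay": 0, "az": 0, "claw": 50},
])

```text
time_s: 14.68
tcp_pos: [0.5658, 0.3418, 0.1686]
ee_rot: [[0.754, -0.657, 0.003], [-0.657, -0.754, 0.002], [0.001, -0.004, -1.0]]
wrist_force: [1.0, -0.0, 0.9]
gripper_width: 0.572
gripper_force: 0.0
```

>>> servo_tool([
  {"tx": 0, "ty": 30, "tz": 0, "ax": 0, "ay": 0, "az": 0, "claw": 50},
  {"tx": 0, "ty": 65, "tz": 0, "ax": 0, "ay": 0, "az": 0, "claw": 50},
  {"tx": 0, "ty": 100, "tz": 0, "ax": 0, "ay": 0, "az": 0, "claw": 50},
  {"tx": 0, "ty": 135, "tz": 0, "ax": 0, "ay": 0, "az": 0, "claw": 50},
  {"tx": 0, "ty": 170, "tz": 0, "ax": 0, "ay": 0, "az": 0, "claw": 50},
  {"tx": 0, "ty": 200, "tz": 0, "ax": 0, "ay": 0, "az": 0, "claw": 50},
  {"tx": 0, "ty": 200, "tz": 0, "ax": 0, "ay": 0, "az": 0, "claw": 50},
  {"tx": 0, "ty": 200, "tz": 0, "ax": 0, "ay": 0, "az": 0, "claw": 50},
])

```text
time_s: 15.35
tcp_pos: [0.4331, 0.1898, 0.1661]
ee_rot: [[0.754, -0.657, 0.002], [-0.657, -0.754, 0.001], [0.001, -0.002, -1.0]]
wrist_force: [0.2, -0.0, -0.9]
gripper_width: 0.568
gripper_force: 0.0
```

```bash
python3 - <<'E'
from h import *
im=capture("top");b=capture("side")
o=np.zeros((400,790,3),np.uint8)
o[:,:390]=cv2.resize(im[180:280,120:217],(390,400));o[:,400:]=cv2.resize(b[235:335,200:297],(390,400))
cv2.imwrite('pics/end.png',o)
E
```

```text
(no output)
```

View pics/end.png

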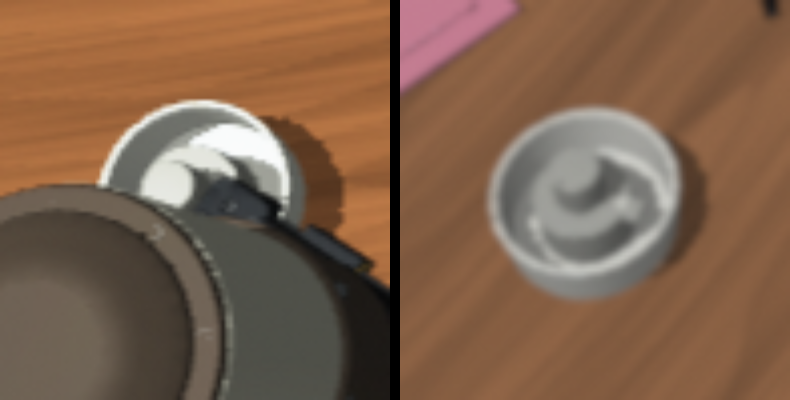

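The side view shows the cap upright in the middle of the ramekin (px (585,195) in the crop), with the arm clear. Handing in.

```bash
python3 -c "
from station import *
print(finish_job())"
```

```text
the job is handed in; nothing more can be done
None
```

The cap stopped short at about 45° (7–8 mm over the board), so I unscrewed it and set it upright in the middle of the white ramekin; the job was handed in at about 15.5 s on the robot clock.

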